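Set the heating pump one click up

ROBOT

A 6-joint arm with a two-finger parallel gripper is mounted at the origin on the work surface. World frame = base frame: x ahead of the robot, y to its left, z up, the work surface at z = 0. Lengths are in m, angles in rad, forces in N, time in s.
With the tool pointing down it reaches from about 0.275 to 0.875 m from the base axis. Payload 12.5 kg.
Tool frame: the origin (TCP) lies on the centre line of the jaws, within the pads' length; the fingertips stand r.finger_overhang ahead of it and the grasp point (between the pads) lies 3 mm ahead of it (r.finger_overhang is the distance from the TCP to the fingertips, in m); z points along the fingers, y is the direction in which the jaws open and shut (so a half turn about z gives the same grasp; the last joint's range is limited). The gripper opens to 85 mm and grips with 20 to 120 N. Pads are 22 mm wide; open, the fingers measure 114 mm over their backs; the gripper's body (76 mm by 85 mm) begins 54 mm behind the grasp point. The pads swing forward as they close: fully open they stand 13 mm farther back than shut.
Start: joints at [-1.394, 0.351, 1.652, -0, 1.139, -0.085], TCP at [0.142, -0.531, 0.253] pointing down, gripper open.
Joint ranges: [-2.75, 2.75], [-0.79, 2.1], [0.01, 2.65], [-1.57, 4.71], [0.07, 3.14], [-2.87, 2.87]. Speed limits (rad/s): [2.22, 2.22, 2.79, 3.14, 3.14, 3.14].

INTERFACE

Orientations are given as a unit quaternion [x, y, z, w].
In Python, from cell import r, optics gives the robot as it stands. The module is installed in compiled form; this text tells all that it offers. Calls block until the motion is done:
- r.move_to(position, orientation): joint-space move of the TCP to a pose.
- r.move_linear(position, rot=None, vel=0.15): straight line of the TCP; rot=None keeps the orientation; vel is the mean speed in m/s.
- r.set_joints(angles): joint-space move.
- r.set_gripper(opening, squeeze=None): opening from 0.0 (shut) to 1.0 (fully open); squeeze is the grip in N (None keeps the last); returns when the fingers have stopped.
- r.sleep(seconds).
- r.inverse_kinematics(position, orientation): joint angles nearest the present ones, or None.
- optics.get_image(name): name is "scene" or "top"; returns a dict with "pixels" (480x640x3 uint8, red, green, blue), "depth" (480x640 float32, m along the optical axis (not along the pixel's ray), 0 where there is no reading), "fx", "fy", "cx", "cy" (pixels), "D" ([k1, k2, p1, p2, k3] as OpenCV has them; the pictures are not rectified), "camera_from_world" (4x4, takes a point from world to camera coordinates). Camera axes: x right, y down, z forward; pixel columns grow to the right and rows downward; lengths in m; the calibration is good to about 2 mm. A picture is of the moment at which its call begins.
A pose or a line that the arm cannot do raises r.PlanningError and nothing moves.
- r.hand_in(): hands the job in, once; it reports no verdict.
Readings, each from a call of its own:
- r.current_t(): time.
- r.current_q(): joint angles.
- r.current_qvel(): joint speeds.
- r.current_effort(): joint torques, N m.
- r.current_tool_pos(): TCP position.
- r.current_ee_rot(): TCP orientation.
- r.current_contact_force(): force on the tool from outside, world axes, zero at the start.
- r.current_torque(): the same for the moment, N m.
- r.current_opening(): opening from 0.0 (shut) to 1.0 (fully open).
Only numpy, scipy, OpenCV 4.12 (cv2) and the standard library are available. Lean on these libraries where they do the work, as an engineer would, in place of code of your own. Each camera call takes 0.05 s, during which the arm holds its last target.

TASK

On the red-topped pump control, roll the top of the knurled wheel away from the robot with a fingertip, just one click, so that its green stripe clicks in between the white pointers; do not go past it and press gently. Then push that unit's yellow button fully down to confirm, let it spring back and move clear. Grasp nothing, and leave the blue-topped control and everything else on the bench as they are.

Things in the scene. Friction and masses are not known exactly. Their poses are not given: they have to be found in the camera images.
- heat: RED-topped pump control box, fixed, grey sides, 150 x 160 x 76 mm high. Origin: centre of its underside; x axis to its far side (within 0.4 rad of world x), y to its left, z up. On its flat top: a black knurled thumbwheel on the left (y +35), white pointers on both sides of it, and a yellow push button on the right (y -45), both at x 0
- heat_crown (a point): highest point of the red unit's wheel, a point fixed to the box (x 0, y +35, z 88 mm in heat). The wheel is rigid, 30 mm wide, and stands 12 mm out of the top through a slot 57 mm long in x. A fingertip pressed down here with 5 to 15 N and drawn along the box's x carries it by friction (coefficient 0.5 to 0.7)
- heat_axle (a point): centre of the red unit's wheel (fixed to the box, 48 mm above the table): radius 40 mm, axle level along the box's y axis. Turning takes about 2 N along the rim, most before halfway between clicks; once past halfway the wheel snaps into the next click by itself when let go
- heat_wheel (a joint): angle of the red unit's wheel (rad), grows as its crown rolls to the box's +x (away from the robot). Rests in clicks 30 degrees apart: 0, 0.524, 1.047. Starts in 0, a white stripe between the pointers. The green stripe, first 30 degrees down the robot's side, is between the pointers at 0.524: one click, 21 mm of rim travel
- heat_button_top (a point): centre of the top of the red unit's yellow button: 28 dia, up in its rest state, 98 above the table, at x 0, y -45 of heat
- heat_button (a joint): travel of that button, pressed straight down (m): 0 is up, 0.006 is fully down. Springs back; fully down takes about 5 N
- well: the BLUE-topped control box, fixed, otherwise exactly like the red one: not to be operated
- well_wheel (a joint): angle of the blue unit's wheel (rad), starts in click position 0: leave
- well_button (a joint): travel of the blue unit's button (m), 0 is up: leave
- jar: amber glass jar of fittings, brass cap, 56 dia x 85 mm, loose, stays where it is. Origin: centre of its underside
- nut: brass ring nut, 30 dia x 14, lying on the red unit's top, towards its right far corner mm, loose, stays where it is. Origin: centre of its underside
- spray: green spray can with a paper label, 60 dia x 150 mm, loose, stays where it is. Origin: centre of its underside
- driver: screwdriver lying flat in the gap between the two units, pointing away from the robot, about 200 long mm, loose, stays where it is. Origin: under the middle of the tool
- case: yellow plastic case, 120 x 80 x 35 mm, loose, stays where it is. Origin: centre of its underside
- mug: white mug, 80 dia x 90 mm, loose, stays where it is. Origin: centre of its underside
- carton: small cardboard carton, 90 x 60 x 50 mm, loose, stays where it is. Origin: centre of its underside

How it is judged:
By the outcome, as a careful person would: the job done as asked, in the order asked, and still so for the second after the job is handed in, with the robot touching nothing.
It also fails if it takes over 38 s, if anything falls off the work surface, if the arm or the gripper's body presses on something with over 40 N, if the wrist force passes 120 N, or if a joint passes its speed limit or range.

## Working session

There is one attempt and no reset: what is moved stays moved. The work goes in short steps, each a Python script; the robot and the scene stay as the last script left them, time stands still between calls to the robot, and variables do not carry over. Pictures are saved under pics/ and viewed, and the job is handed in when it is done.

```bash
mkdir -p pics
cat > h.py <<'E'
import numpy as np, cv2
from cell import r, optics
def grab(name,tag):
    im=optics.get_image(name); cv2.imwrite(f'pics/{tag}.png',im['pixels'][:,:,::-1])
    np.savez(f'{tag}.npz',**{k:np.array(v) for k,v in im.items()}); return im
def pts(im,uv):
    """world points from depth at pixels"""
    uv=np.asarray(uv,float).reshape(-1,2)
    K=np.array([[im['fx'],0,im['cx']],[0,im['fy'],im['cy']],[0,0,1.]])
    n=cv2.undistortPoints(uv.reshape(-1,1,2),K,np.array(im['D'],float)).reshape(-1,2)
    return np.c_[n,np.ones(len(n))]
def world_depth(im,uv):
    d=pts(im,uv); uv=np.asarray(uv).reshape(-1,2).astype(int)
    z=im['depth'][uv[:,1],uv[:,0]]
    T=np.linalg.inv(im['camera_from_world']); return (d*z[:,None])@T[:3,:3].T+T[:3,3]
def world_plane(im,uv,h):
    d=pts(im,uv); T=np.linalg.inv(im['camera_from_world']); w=d@T[:3,:3].T; o=T[:3,3]
    return o+w*((h-o[2])/w[:,2])[:,None]
E
python3 - <<'E'
from h import *
for n in('scene','top'):
    im=grab(n,n+'0'); print(n,np.linalg.inv(im['camera_from_world']).round(3),im['fx'],im['D'])
print(r.finger_overhang,r.current_tool_pos(),r.current_ee_rot(),r.current_opening(),r.current_contact_force(),r.current_t())
E
```

```text
scene [[ 0.599  0.473 -0.646  1.427]
 [ 0.8   -0.361  0.479 -0.596]
 [-0.006 -0.804 -0.595  0.824]
 [ 0.     0.     0.     1.   ]] 585.9651314691358 [-0.12221941  0.          0.          0.          0.        ]
top [[-0.016 -0.989  0.144  0.395]
 [-0.999  0.02   0.025 -0.015]
 [-0.028 -0.144 -0.989  1.523]
 [ 0.     0.     0.     1.   ]] 558.45167957425 [0.02221492 0.         0.         0.         0.        ]
0.022 [ 0.14233383 -0.53097641  0.2528098 ] [ 9.91443098e-01  1.30538467e-01 -2.01509049e-05 -5.39596205e-04] 1.002139546317733 [-0.08630916  0.46564196 -0.20973765] 0.1
```

View pics/scene0.png

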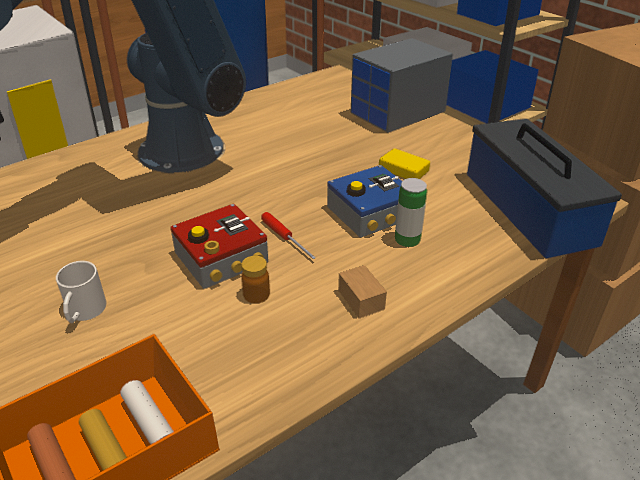

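View pics/top0.png

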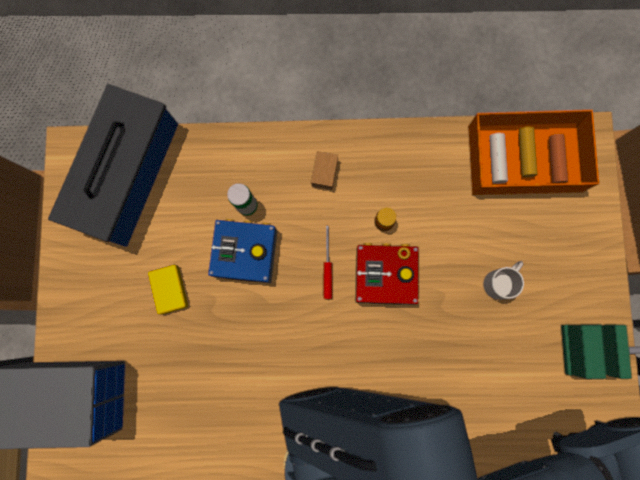

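The top view shows the red unit around (387,274), with its wheel at about (374,272), its button at (406,274) and the nut at (404,252). The blue unit is at (243,251). Next I'll measure them.

```bash
cat > meas.py <<'E'
from h import *
def L(t):
    z=np.load(t+'.npz'); return {k:(z[k] if z[k].ndim else float(z[k])) for k in z}
def comp(m,box):
    x0,y0,x1,y1=box; M=np.zeros_like(m,np.uint8); M[y0:y1,x0:x1]=m[y0:y1,x0:x1]
    n,l,s,c=cv2.connectedComponentsWithStats(M); i=1+np.argmax(s[1:,4]); return (l==i).astype(np.uint8),c[i],s[i]
def report(tag,boxred,boxy):
    im=L(tag); hsv=cv2.cvtColor(im['pixels'],cv2.COLOR_RGB2HSV); H,S,V=[hsv[...,i].astype(int) for i in range(3)]
    m,c,s=comp(((H<6)|(H>174))&(S>150)&(V>80),boxred)
    cn=max(cv2.findContours(m,cv2.RETR_EXTERNAL,cv2.CHAIN_APPROX_NONE)[0],key=cv2.contourArea).reshape(-1,2)
    w=world_plane(im,cn,0.076)[:,:2]
    R=cv2.minAreaRect((w*1000).astype(np.float32)); print(tag,'red rect mm',R)
    wd=world_depth(im,np.argwhere(m)[:,::-1]); print(' depth z of red',np.median(wd[:,2]))
    m,c,s=comp((H>22)&(H<33)&(S>150)&(V>150),boxy)
    print(' yellow px',c,s,'at z=.098',world_plane(im,[c],0.098),'depth',np.median(world_depth(im,np.argwhere(m)[:,::-1]),axis=0))
E
python3 - <<'E'
from meas import *
report('top0',(345,235,430,315),(395,263,420,287))
report('scene0',(165,195,275,270),(185,220,212,245))
for t,b in(('top0',(345,230,430,315)),('scene0',(165,195,280,290))):
    im=L(t);p=im['pixels'][b[1]:b[3],b[0]:b[2],::-1]; cv2.imwrite(f'pics/{t}c.png',cv2.resize(p,None,fx=7,fy=7,interpolation=cv2.INTER_NEAREST)[:600,:800])
E
```

```text
top0 red rect mm ((499.9197998046875, -151.7445068359375), (156.35638427734375, 147.53419494628906), 87.55182647705078)
 depth z of red 0.07467860224873779
 yellow px [405.5952381  273.42857143] [401 269  10  10  84] at z=.098 [[ 0.49877293 -0.19788484  0.098     ]] depth [ 0.49870751 -0.19771054  0.09711604]
scene0 red rect mm ((513.4718017578125, -159.72894287109375), (160.07972717285156, 162.96295166015625), 86.7381820678711)
 depth z of red 0.07433479794705417
 yellow px [197.42666667 229.53333333] [192 226  12   8  75] at z=.098 [[ 0.50378914 -0.20065094  0.098     ]] depth [ 0.50079704 -0.1999271   0.09635017]
```

```bash
ls pics
```

```text
scene0.png
scene0c.png
top0.png
top0c.png
```

View pics/top0c.png

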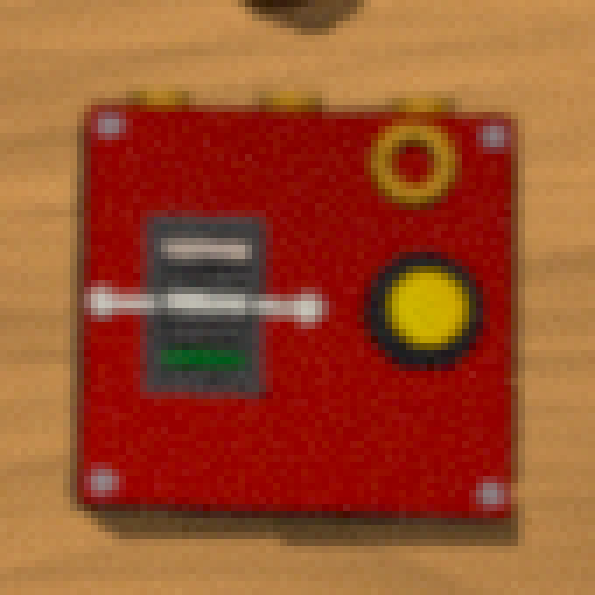

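View pics/scene0c.png

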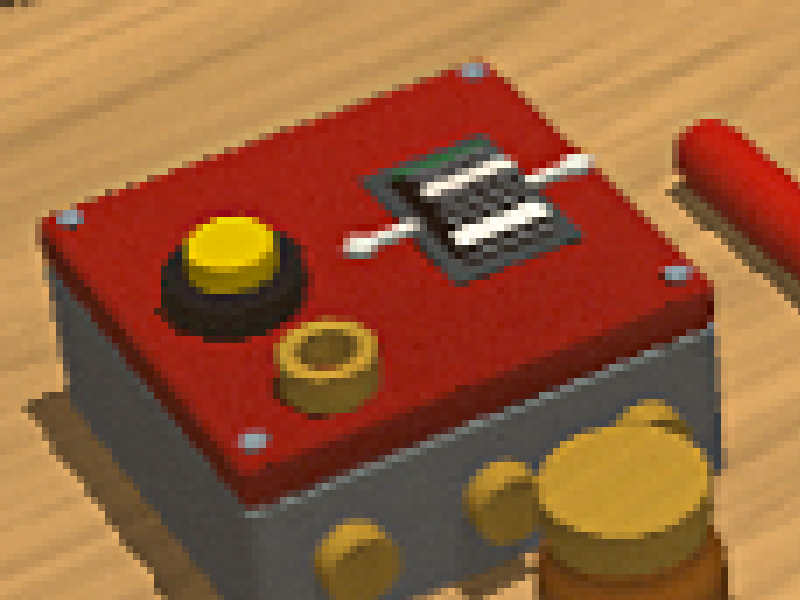

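The closer view matches the description: the white stripe sits between the pointers, and the green stripe is on the robot's side. I'll get the box pose from the corner screws, cross-checked against the pointers and the button.

Run:
```python
from meas import *
top=L('top0'); sc=L('scene0')
# crop px/7+offset -0.5
def c(o,l): return np.array(l)/7.+np.array(o)-0.5
def show(n,im,scr,pin,blk):
    s=world_plane(im,scr,0.077); e=s[0]-s[2]; f=s[1]-s[3]; g=s[0]-s[1]; h=s[2]-s[3]
    print(n,'centre',s.mean(0)[:2],'yaw',[round(float(v),4) for v in (np.arctan2(e[1],e[0]),np.arctan2(f[1],f[0]),np.arctan2(-g[0],g[1]),np.arctan2(-h[0],h[1]))], [round(float(np.linalg.norm(v)),4) for v in (e,f,g,h)])
    p=world_plane(im,pin,0.078); d=p[0]-p[1]; print('  pointers',p[:,:2].tolist(),'mid',p.mean(0)[:2],'yaw',np.arctan2(-d[0],d[1]))
    print('  wheel white stripe z.088',world_plane(im,blk,0.088)[:,:2])
# order: far-left, far-right, near-left, near-right
show('top',top,c((345,230),[(110,126),(494,136),(103,482),(490,494)]),c((345,230),[(101,301),(311,308)]),c((345,230),[(207,302)]))
show('scene',sc,c((165,195),[(678,273),(254,441),(474,71),(70,218)]),c((165,195),[(577,165),(360,244)]),c((165,195),[(470,176)]))
```

```text
top centre [ 0.50086963 -0.15331675] yaw [-0.0468, -0.0527, -0.046, -0.0476] [0.1316, 0.1318, 0.142, 0.1412]
  pointers [[0.5048061571526478, -0.08053217443606693], [0.5008158429162533, -0.15767701990605634]] mid [ 0.502811  -0.1191046] yaw -0.05167890681747707
  wheel white stripe z.088 [[ 0.50297185 -0.11881581]]
scene centre [ 0.50315581 -0.15484724] yaw [-0.051, -0.0481, -0.0483, -0.0489] [0.1317, 0.1318, 0.1417, 0.1421]
  pointers [[0.5071403255937105, -0.08253408540819729], [0.5020361639546694, -0.15761233090717053]] mid [ 0.50458824 -0.12007321] yaw -0.0678801122443847
  wheel white stripe z.088 [[ 0.50432627 -0.11884942]]
```

Both views agree: centre about (0.502, -0.154) and yaw about -0.049. That puts the crown near (0.504, -0.119) and the button near (0.500, -0.199), and screw spacings and heights are consistent. Next I'll shut the gripper and move above the wheel.

```bash
cat >> h.py <<'E'
from scipy.spatial.transform import Rotation as Ro
YAW=-0.049; C=np.array([0.502,-0.154]); ex=np.array([np.cos(YAW),np.sin(YAW)]); ey=np.array([-ex[1],ex[0]])
Q=Ro.from_matrix(np.array([[ex[0],ex[1],0],[ex[1],-ex[0],0],[0,0,-1.]]).T).as_quat()
def P(x,y,tipz): # box coords (m), tip height -> TCP
    p=C+ex*x+ey*y; return np.array([p[0],p[1],tipz+r.finger_overhang])
def st(s=''):
    p=r.current_tool_pos(); d=p[:2]-C
    print(s,'t%.2f'%r.current_t(),'box x,y,tipz mm',np.round([d@ex*1e3,d@ey*1e3,(p[2]-r.finger_overhang)*1e3],2),'F',np.round(r.current_contact_force(),2))
E
python3 - <<'E'
from h import *
print(Ro.from_quat(Q).as_matrix().round(3))
r.set_gripper(0.0,20); print(r.finger_overhang,r.current_opening()); st()
r.move_to(P(-0.0095,0.035,0.135),Q); st()
r.move_linear(P(-0.0095,0.035,0.100),vel=0.06); st()
grab('scene','scene1');grab('top','top1'); st()
im=cv2.imread('pics/scene1.png')[150:300,140:340]; cv2.imwrite('pics/scene1c.png',cv2.resize(im,None,fx=4,fy=4,interpolation=cv2.INTER_CUBIC))
E
```

```text
[[ 0.999 -0.049  0.   ]
 [-0.049 -0.999 -0.   ]
 [ 0.     0.    -1.   ]]
0.022 -0.00025502888249892775
 t0.87 box x,y,tipz mm [-340.73 -394.42  231.3 ] F [ 0.43 -0.45  0.07]
 t2.85 box x,y,tipz mm [ -9.46  34.35 135.14] F [ 0.28 -0.   -1.26]
 t3.58 box x,y,tipz mm [ -9.38  34.98 100.06] F [-0.45 -0.22  0.25]
 t3.68 box x,y,tipz mm [ -9.29  34.96 100.3 ] F [-0.21  0.72 -0.24]
```

View pics/scene1c.png

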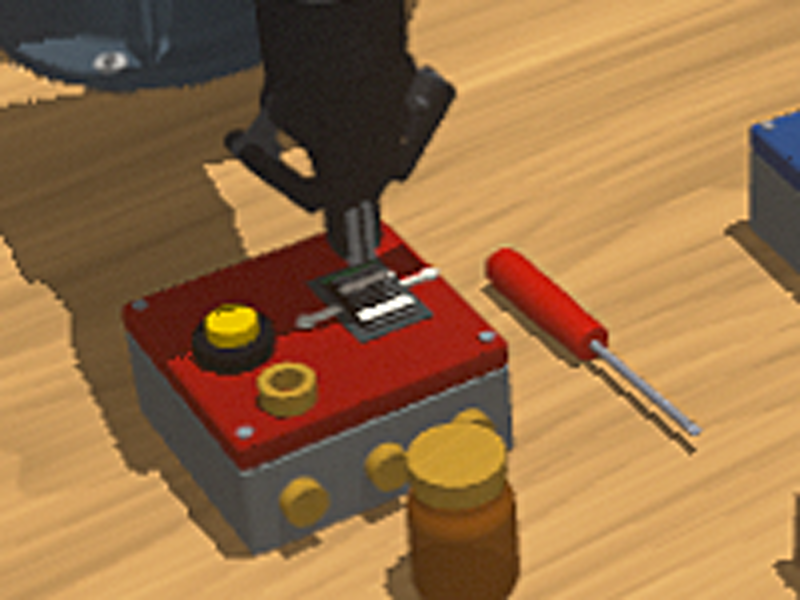

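The shut fingertips are centred over the wheel, slightly on the robot side, with about 12 mm of clearance, and they're clear of the pointers. I'll come down until I feel contact.

```bash
cat >> h.py <<'E'
def fz(n=4):
    a=[]
    for _ in range(n): a.append(r.current_contact_force()); r.sleep(0.01)
    return np.mean(a,0)
E
python3 - <<'E'
from h import *
r.move_linear(P(-0.008,0.035,0.092),vel=0.05); st(); z=0.092; f0=fz(8); print(f0)
while z>0.084:
    z-=0.0005; r.move_linear(P(-0.008,0.035,z),vel=0.02); f=fz()-f0
    if f[2]>2: print(z,f.round(2))
    if f[2]>7: break
    if f[2]<2 and z<0.0855: break
st('end %.4f'%z); np.save('f0.npy',f0)
E
```

```text
t4.00 box x,y,tipz mm [-8.14 35.05 91.64] F [-0.12  0.99  0.37]
[-0.35417098  0.37680626  0.04400319]
0.0875 [-0.43 -0.15  6.62]
0.087 [-2.03  0.56 11.03]
end 0.0870 t6.90 box x,y,tipz mm [-7.62 34.94 87.83] F [-3.73  1.33 10.79]
```

Contact came at about 88 mm, as expected, and the press is now about 11 N. Next I'll draw the tip along +x, holding around 9 N and watching the forces.

Run:
```python
from h import *
f0=np.load('f0.npy'); x=-0.008; z=0.0871
while x<0.0085:
    x+=0.0015; r.move_linear(P(x,0.035,z),vel=0.02); f=fz(3)-f0
    st('cmd x %.4f z %.4f fx %.1f fz %.1f'%(x,z,f[:2]@ex,f[2]))
    z+=float(np.clip((f[2]-9.5)*0.00006,-0.0003,0.0003))
    if f[2]>16 or f[2]<3: break
grab('scene','scene2')
im=cv2.imread('pics/scene2.png')[190:260,180:280]; cv2.imwrite('pics/scene2c.png',cv2.resize(im,None,fx=8,fy=8,interpolation=cv2.INTER_CUBIC))
```

```text
cmd x -0.0065 z 0.0871 fx -0.6 fz 9.7 t7.17 box x,y,tipz mm [-5.95 34.96 87.88] F [-1.65  0.87 10.5 ]
cmd x -0.0050 z 0.0871 fx -0.3 fz 9.2 t7.45 box x,y,tipz mm [-4.39 34.93 87.9 ] F [-1.41  1.49  9.22]
cmd x -0.0035 z 0.0871 fx 0.0 fz 9.2 t7.72 box x,y,tipz mm [-2.84 34.93 87.89] F [ 0.1   1.28 10.32]
cmd x -0.0020 z 0.0871 fx -0.7 fz 9.5 t8.00 box x,y,tipz mm [-1.32 34.94 87.87] F [-0.25  1.58  9.79]
cmd x -0.0005 z 0.0871 fx 0.4 fz 9.0 t8.28 box x,y,tipz mm [ 0.26 34.93 87.89] F [-0.45  1.07  8.18]
cmd x 0.0010 z 0.0870 fx 0.9 fz 8.6 t8.55 box x,y,tipz mm [ 1.81 34.93 87.91] F [0.85 0.76 8.74]
cmd x 0.0025 z 0.0870 fx 1.1 fz 9.0 t8.82 box x,y,tipz mm [ 3.43 34.91 87.93] F [0.57 1.15 8.71]
cmd x 0.0040 z 0.0870 fx 1.2 fz 9.6 t9.10 box x,y,tipz mm [ 4.99 34.91 87.92] F [0.12 1.35 9.02]
cmd x 0.0055 z 0.0870 fx 1.8 fz 8.5 t9.38 box x,y,tipz mm [ 6.55 34.91 87.9 ] F [0.73 1.23 9.38]
cmd x 0.0070 z 0.0869 fx 2.6 fz 8.3 t9.65 box x,y,tipz mm [ 8.1  34.9  87.83] F [1.81 1.41 8.49]
cmd x 0.0085 z 0.0868 fx 1.9 fz 7.5 t9.93 box x,y,tipz mm [ 9.62 34.9  87.73] F [2.36 1.03 6.9 ]
cmd x 0.0100 z 0.0867 fx 2.5 fz 6.7 t10.20 box x,y,tipz mm [11.14 34.89 87.56] F [2.19 0.94 7.23]
```

View pics/scene2c.png

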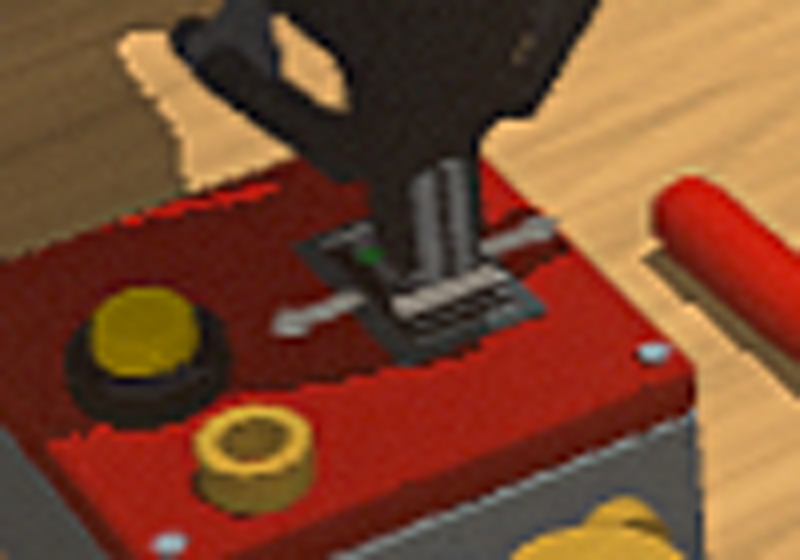

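The wheel has followed the tip: the white stripe has moved forward and the green one is close to the pointers. The force along x is now forward, so it is past halfway. I'll lift straight up and check.

Run:
```python
from h import *
p=r.current_tool_pos(); 
r.move_linear(np.array([p[0],p[1],p[2]+0.006]),vel=0.05); st()
r.move_linear(P(-0.03,0.0,0.16),vel=0.15); st()
grab('scene','scene3');grab('top','top3')
im=cv2.imread('pics/scene3.png')[190:260,180:280]; im2=cv2.imread('pics/top3.png')[230:315,345:430]
cv2.imwrite('pics/s3c.png',np.hstack([cv2.resize(im,(500,350),interpolation=cv2.INTER_CUBIC)[:, 100:],cv2.resize(im2,(350,350),interpolation=cv2.INTER_CUBIC)]))
```

```text
t10.54 box x,y,tipz mm [11.16 34.88 93.75] F [0.44 0.29 0.2 ]
 t11.26 box x,y,tipz mm [-30.04   0.18 159.48] F [-0.04  0.44  0.27]
```

View pics/s3c.png

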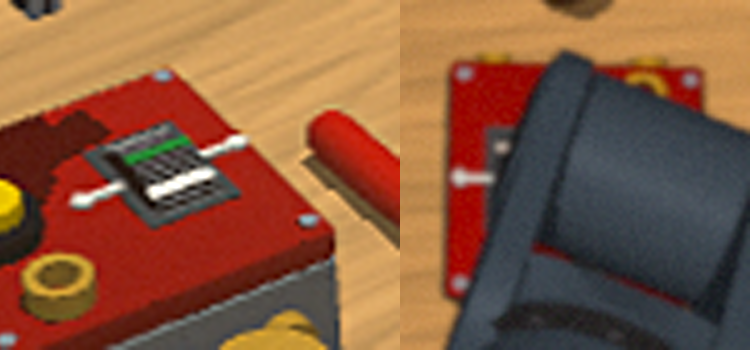

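The green stripe is now between the pointers, where the white one was, and the arm is free. Now the button.

Run:
```python
from h import *
r.move_linear(P(0,-0.045,0.125),vel=0.12); r.move_linear(P(0,-0.045,0.1005),vel=0.08); st(); f0=fz(8); z=0.1005
while z>0.0885:
    z-=0.00075; r.move_linear(P(0,-0.045,z),vel=0.02); f=fz(3)-f0
    st('cmd %.2f fz %.1f'%(z*1e3,f[2]))
    if f[2]>14: break
r.sleep(0.2); st('hold'); grab('scene','scene4')
r.move_linear(P(0,-0.045,0.106),vel=0.05); st('up')
r.move_linear(P(0,-0.045,0.15),vel=0.12)
im=cv2.imread('pics/scene4.png')[190:260,180:280]
cv2.imwrite('pics/s4c.png',cv2.resize(im,(800,560),interpolation=cv2.INTER_CUBIC)); st()
```

```text
t12.50 box x,y,tipz mm [ -0.12 -44.84 100.35] F [-0.75  0.54 -0.65]
cmd 99.75 fz 0.0 t12.84 box x,y,tipz mm [ 7.000e-02 -4.505e+01  9.997e+01] F [-0.96  0.38 -0.57]
cmd 99.00 fz 0.0 t13.12 box x,y,tipz mm [-1.000e-02 -4.500e+01  9.899e+01] F [-0.26 -0.47 -0.49]
cmd 98.25 fz 0.4 t13.39 box x,y,tipz mm [-3.000e-02 -4.500e+01  9.821e+01] F [ 0.63 -0.47  0.2 ]
cmd 97.50 fz 2.0 t13.67 box x,y,tipz mm [ 5.000e-02 -4.502e+01  9.761e+01] F [-0.06 -0.2   1.87]
cmd 96.75 fz 1.7 t13.94 box x,y,tipz mm [ 6.000e-02 -4.502e+01  9.680e+01] F [-0.42  0.02  2.17]
cmd 96.00 fz 2.7 t14.22 box x,y,tipz mm [ 4.000e-02 -4.502e+01  9.602e+01] F [-0.27 -0.67  1.56]
cmd 95.25 fz 3.0 t14.49 box x,y,tipz mm [ 4.000e-02 -4.501e+01  9.526e+01] F [-0.61 -0.34  3.08]
cmd 94.50 fz 3.6 t14.77 box x,y,tipz mm [ 4.000e-02 -4.501e+01  9.453e+01] F [-0.25  0.77  3.55]
cmd 93.75 fz 3.4 t15.04 box x,y,tipz mm [ 5.000e-02 -4.502e+01  9.377e+01] F [ 0.23 -0.89  2.99]
cmd 93.00 fz 4.1 t15.32 box x,y,tipz mm [ 6.000e-02 -4.502e+01  9.302e+01] F [0.04 0.21 4.17]
cmd 92.25 fz 4.3 t15.59 box x,y,tipz mm [ 5.000e-02 -4.504e+01  9.230e+01] F [ 0.88 -0.61  3.99]
cmd 91.50 fz 10.6 t15.87 box x,y,tipz mm [  0.1  -45.03  91.99] F [-1.26  0.8  10.65]
cmd 90.75 fz 18.5 t16.14 box x,y,tipz mm [  0.13 -45.06  91.83] F [-5.53  2.19 17.22]
hold t16.34 box x,y,tipz mm [  0.11 -45.06  91.81] F [-5.36  2.   17.41]
up t16.85 box x,y,tipz mm [ -0.22 -44.91 105.83] F [-1.05  0.66 -0.52]
 t17.37 box x,y,tipz mm [ -0.24 -44.9  149.52] F [-0.93  0.97 -0.33]
```

View pics/s4c.png

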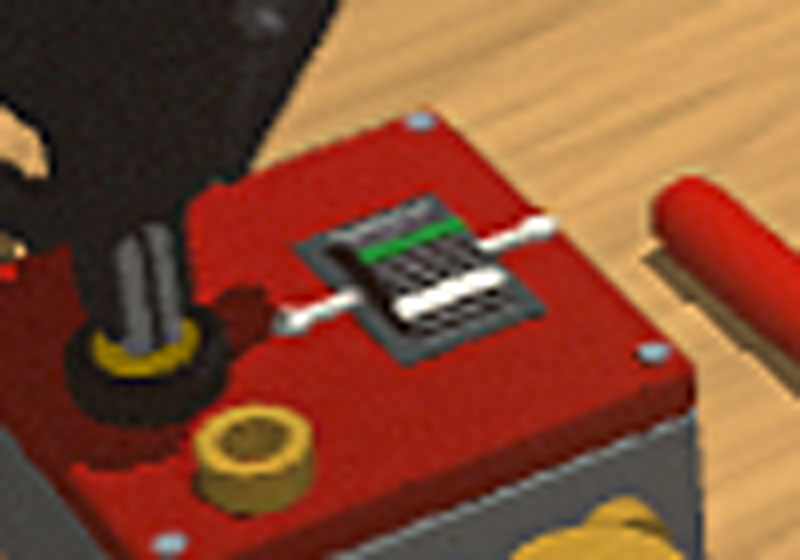

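The button bottomed out at 91.8 mm (6 mm of travel, then a hard stop at about 17 N), and the wheel stayed on green. I'll move clear and do a final check in both views.

Run:
```python
from h import *
r.move_linear(P(-0.02,-0.06,0.22),vel=0.15)
r.set_joints([-1.394, 0.351, 1.652, 0, 1.139, -0.085]); r.sleep(0.2); st()
grab('scene','scene5');grab('top','top5')
from meas import *
report('top5',(345,235,430,315),(395,263,420,287)); report('scene5',(165,195,275,270),(185,220,212,245))
for t in('top','scene'):
    a,b=L(t+'0')['pixels'].astype(int),L(t+'5')['pixels'].astype(int); d=(np.abs(a-b).max(2)>60).astype(np.uint8)
    n,l,s,c=cv2.connectedComponentsWithStats(d); print(t,[(s[i].tolist()) for i in range(1,n) if s[i,4]>5])
im=L('top5');hsv=cv2.cvtColor(im['pixels'],cv2.COLOR_RGB2HSV);m,c,s=comp((hsv[...,0]>45)&(hsv[...,0]<75)&(hsv[...,1]>120),(360,255,390,295)); w=world_plane(im,[c],.088)[0,:2]-C; print('green box xy',w@ex,w@ey)
i1=cv2.imread('pics/scene5.png')[190:260,180:280]; i2=cv2.imread('pics/top5.png')[230:315,345:430]
cv2.imwrite('pics/s5c.png',np.hstack([cv2.resize(i1,(500,350),interpolation=cv2.INTER_CUBIC)[:, 50:],cv2.resize(i2,(350,350),interpolation=cv2.INTER_CUBIC)]))
```

```text
t19.90 box x,y,tipz mm [-340.33 -394.16  231.05] F [-0.15  0.97 -0.29]
top5 red rect mm ((500.01605224609375, -151.8284912109375), (156.4055633544922, 147.5131072998047), 87.46932220458984)
 depth z of red 0.07452569925038588
 yellow px [405.65060241 273.45783133] [401 269  10  10  83] at z=.098 [[ 0.49869608 -0.19802188  0.098     ]] depth [ 0.49775105 -0.1984333   0.09684598]
scene5 red rect mm ((513.5255126953125, -158.40896606445312), (157.43186950683594, 162.9269256591797), 86.73485565185547)
 depth z of red 0.07439649927153791
 yellow px [197.5        229.55263158] [192 226  12   8  76] at z=.098 [[ 0.50394313 -0.20056007  0.098     ]] depth [ 0.50177642 -0.19952671  0.09663999]
top [[368, 271, 13, 4, 37], [368, 280, 12, 3, 35], [594, 420, 10, 5, 31], [567, 425, 23, 10, 88], [551, 434, 13, 18, 135]]
scene [[0, 112, 4, 11, 29], [225, 217, 14, 6, 31], [229, 223, 11, 5, 14], [231, 225, 13, 7, 17]]
green box xy -0.002002101706806636 0.03558939282919306
```

View pics/s5c.png

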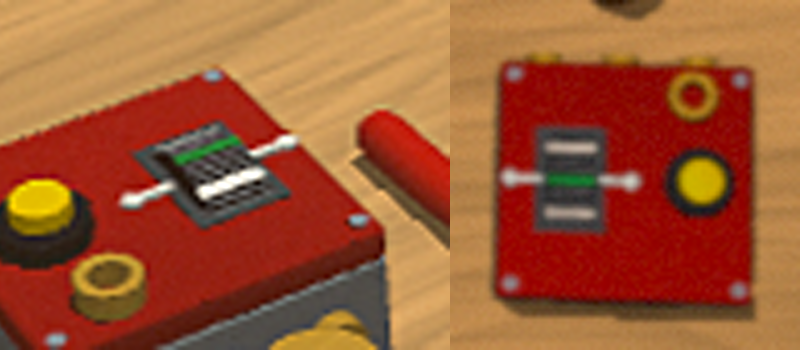

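View pics/scene5.png

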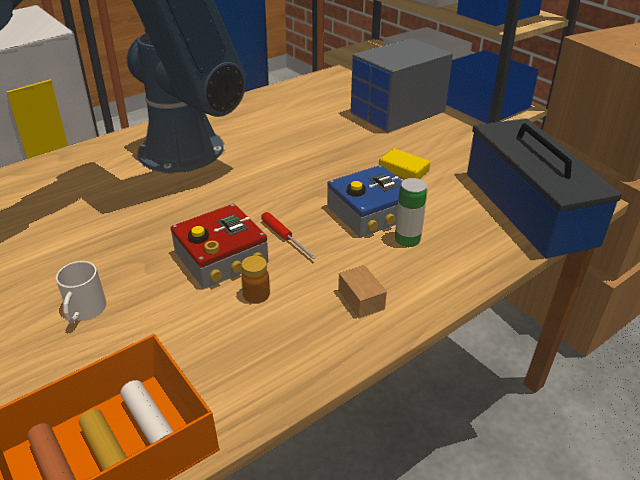

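The green stripe lies between the pointers, the button is back up, and only the wheel stripes and the gripper itself differ from the first pictures.

```bash
python3 -c "
from h import *
r.hand_in(); print(r.current_t())"
```

```text
the job is handed in; nothing more can be done
the job is handed in; nothing more can be done
```

The job is done and handed in at about 20 s of the 38 s allowed. The red unit's wheel is one click on, with its green stripe between the pointers, and its button has been pressed fully and released.

- **Wheel:** I pressed the shut fingertips on the crown with about 7–11 N and drew them about 19 mm away from the robot. After I lifted straight up, the wheel sat in the green click.
- **Button:** I pushed it straight down. The tip stopped at 91.8 mm, which is the full 6 mm of travel, with about 17 N against the hard stop. It then sprang back to its starting height.
- **Last checks:** Both cameras show the green stripe between the pointers. Comparing first and last pictures, only the wheel's stripes and the gripper changed, so the nut, jar, screwdriver and blue unit are as they were. The arm is back at its start pose, touching nothing.
- **Small disagreements:** The green stripe measured 2 mm towards the robot from the box centre, less than one top-camera pixel. The two cameras also differed by 2 mm or so on where the box is, which is about the calibration limit. The scene camera's outline of the red top was off by about 1 cm because its visible side edges were counted too, so I did not use it.

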